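Free the eccentric and press a disk drive home in its fixture

ROBOT

A 6-joint arm with a two-finger parallel gripper is mounted at the origin on a cart in front of the work surface, level with it; the furniture and walls round the work are solid. World frame = base frame: x ahead of the robot, y to its left, z up, the work surface at z = 0. Lengths are in mm, angles in rad, forces in N, time in s.
With the tool pointing down it reaches from about 375 to 900 mm from the base axis. Payload 3.1 kg.
Tool frame: the origin (TCP) lies midway between the tips of the shut fingers; the grasp point (between the pads) lies 19 mm behind it (bot.grip_depth is the distance from the TCP to the grasp point, in mm); z points along the fingers, y is the direction in which the jaws open and shut (so a half turn about z gives the same grasp; the last joint's range is limited). The gripper opens to 85 mm and grips with 20 to 120 N. Pads are 22 mm wide; open, the fingers measure 114 mm over their backs; the gripper's body (76 mm by 85 mm) begins 54 mm behind the grasp point. The pads swing forward as they close: fully open they stand 13 mm farther back than shut.
Start: joints at [-1.377, 0.527, 1.433, -0, 1.181, -0.178], TCP at [227.661, -582.037, 231.31] pointing down, gripper open.
Joint ranges: [-3.08, 3.08], [-0.75, 2.2], [0.22, 2.44], [-1.43, 4.57], [0, 2.65], [-2.85, 2.85]. Speed limits (rad/s): [2.79, 2.79, 3.14, 3.14, 3.14, 3.14].

INTERFACE

Orientations are given as a rotation vector (axis times angle).
In Python, from station import bot gives the robot as it stands. The module is installed in compiled form; this text tells all that it offers.
- The arm moves only by the tool send_rows, never from a script. Its argument "plan" is a list that holds one entry, the list of rows, each a list of 5 numbers: the shift along the world's x, y, z in m, then the turn about the world's z in rad, then the opening, from 0 (shut) to 1 (fully open). In form: [[[x, y, z, turn, gripper], ...]]. A call has 1 to 20 rows; each row shifts and turns the commanded pose from where the row before left it; what a row does not reach is not made up. A row lasts 1/10 s, in which the tool goes at most 50 mm and 8.59 degrees, less where a joint would pass 70% of its speed; a pose out of reach is approached as far as the arm can. A call with a gripper value outside its range is refused whole. The fingers move at their own pace and stop on an object; "squeeze" is the grip in N (left out, the last holds). Time passes only in rows, so rows that do not move let the fingers close. It gives the time, the measured TCP pose, the force and the opening at its end, in the units of the state.
- bot.observe(): the state, without advancing time (a new reading comes with each control period).
- bot.capture(name): name is "scene" or "top" or "wrist"; returns a dict with "pixels" (480x640x3 uint8, red, green, blue), "depth" (480x640 float32, mm along the optical axis (not along the pixel's ray), 0 where there is no reading), "intrinsics" (3x3 intrinsics, pixels), "D" ([k1, k2, p1, p2, k3] as OpenCV has them; the pictures are not rectified), "position" and "rotation" of the camera in the world. Camera axes: x right, y up, looking along -z (the intrinsics and any distortion apply to the point x, -y, -z); pixel columns grow to the right and rows downward; lengths in mm; the calibration is good to about 2 mm. A picture is of the moment at which its call begins.
- bot.sign_off(): hands the job in, once; it reports no verdict.
The state is a dict: "t": time; "joints": joint angles; "qvel": joint speeds; "joint_efforts": joint torques, N m; "position": TCP position; "eef_rot": TCP orientation; "contact_force": force on the tool from outside, world axes, zero at the start; "wrist_torque": the same for the moment, N m; "width": finger opening in mm.
Only numpy, scipy, OpenCV 4.12 (cv2) and the standard library are available. Lean on these libraries where they do the work, as an engineer would, in place of code of your own. Each camera call takes 0.05 s, during which the arm holds its last target. There are 200 camera calls.

TASK

On the clamping fixture, push the lever round until the eccentric cam stands at its low point, its thin side towards the follower arm of the slide; only then push the slide forward by its upright tab until it has pressed the disk drive fully home against the end stop. Push with the fingertips only: pick nothing up, do not touch the drive yourself and leave the other things where they are.

Things in the scene. Friction and masses are not known exactly. Their poses are not given: they have to be found in the camera images.
- fixture: Grey painted base plate 280 x 200 x 10 mm fixed on the table, with slide, cam and nest. Origin on its underside (plate spans x -140..140, y -110..90 mm); +x is forward, the way the slide is pushed, +y left, z up. Slide and nest lie along x at y = 45 mm, the drive between two rails 16 mm high.
- end_stop (a point): Middle of the inner (-x) face of the steel end stop across the front of the nest, at x = 125, y = 45, z = 18 mm of the fixture; the stop's top is at z = 26 mm. The drive is home when its front end lies against this face.
- cam_plate (a joint): Angle (rad) of the dark eccentric disc and its lever on a vertical pivot; grows anticlockwise from above, range -0.7 to 3.0. 0 is the low point: thin side (12 mm) faces the follower arm; near 3.14 the thick side (40 mm) blocks the slide. Starts at 2.0 to 2.9: turn it clockwise. It can pass 0: no stop or detent there. Stays where left; takes 4 to 5 N at the pin.
- lever_pin (a point): Top centre of the upright black pin, 14 mm diameter, on the end of the cam lever, 70 mm from the pivot. It stands free from z = 46 (top of the 12 mm wide steel lever) to z = 86 mm. In the fixture's frame the pin lies at (joint value - 2.36) rad from +x about the pivot: at the low point back and to the right, over a short black index line on the plate.
- cam_pivot (a point): Point on the cam's vertical pivot axis, on top of the hub, 50 mm above the table; at x = 10, y = -50 mm of the fixture. The disc has radius 26 mm, centre 14 mm off the pivot, z 23 to 37 mm.
- slide_block (a joint): Travel (m) of the steel slide along the fixture's +x, 0 at the start (drawn back), limit 0.031. Its jaw meets the drive on the way and the drive meets the end stop at 0.028. With the cam as it starts, the follower arm meets the disc after 2 to 10 mm; do not force it. Takes 2 to 3 N; stays where left.
- slide_tab (a point): On the rear (-x) face of the slide's upright push tab, 58 mm above the table. The tab is a steel plate 10 mm thick, 36 mm wide along y, from the slide's flat top (z = 23 mm, going on 58 mm behind the tab) up to z = 70 mm. Ahead of it the follower arm, a bar with top at z = 36 mm, reaches out to the right (-y).
- drive: 2.5 inch disk drive, 70 x 100 x 11 mm, lying loose in the nest with its long side along the fixture's x. Origin at the centre of its underside, its own y along its long side. It starts 7 to 20 mm short of the end stop; fully home its origin is at x = 75 mm in the fixture's frame. To be moved by the slide only.
- screwdriver: Loose precision screwdriver 16 x 146 x 16 mm on the table; leave alone.
- fan: Loose black cooling fan 65 x 96 x 11 mm on the table; leave alone.
- dish: Loose round screw dish, 77 mm diameter, 15 mm high, on the table; leave alone.
Things that resemble listed ones, but are neither listed nor needed, are in the scene too. What is shaped like the drive but turquoise is not meant.

How it is judged (in metres and radians):
On the way, in this order (a step that is already met when the one before it is completed fails the run):
1. the cam is at its low point (within 0.35 rad) while the slide is still drawn back (value of joint cam_plate between -0.35 and 0.35 rad and value of joint slide_block below 0.012 m), for 0.2 s.
2. the slide has pressed the drive home (value of joint slide_block above 0.025 m and x of drive in the frame of fixture above 0.072 m), for 0.2 s.
At the end, for the whole second after the job is handed in: The cam is within 0.35 rad of its low point, the slide has travelled more than 25 of its 28 mm, the drive lies flat in the nest within 3 mm of the end stop, and all is at rest (all of step 2 and value of joint cam_plate between -0.35 and 0.35 rad and height (world z) of drive below 0.014 m and angle between drive's own z axis and vertical below 0.05 rad and linear speed of drive below 0.02 m/s and velocity of joint slide_block below 0.01 m/s); the robot touches nothing.
It fails at once if the slide is forced forward (more than 12 mm) while the cam is away from its low point (more than 0.6 rad) (value of joint slide_block above 0.012 m and (value of joint cam_plate above 0.6 rad or value of joint cam_plate below -0.6 rad)).
It fails at once if the robot touches the drive (contact force between any of the fingers, the arm and drive above 0.5 N).
It fails at once if the drive is lifted (height (world z) of drive above 0.02 m).
It fails at once if another thing is moved by more than 20 mm or picked up (distance of any of screwdriver, fan, dish from where it was at the start of the episode above 0.02 m).
It also fails if it takes over 59 s, if anything falls off the work surface, if the arm or the gripper's body presses on something with over 40 N, if the wrist force passes 120 N, or if a joint passes its speed limit or range.

## Working session

There is one attempt and no reset: what is moved stays moved. The work goes in short steps, Python scripts to look and compute and a tool call to move; the robot and the scene stay as the last step left them, time stands still between calls to the robot, and variables do not carry over. Pictures are saved under pics/ and viewed, about 8 in all and at most 12, crops included, and the job is handed in when it is done.

Besides the shell and the picture viewer there is one more tool, called after "Call:" as a command line: name --argument value ..., lists and objects as JSON in quotes. send_rows: Moves the arm, as the interface text tells. Its arguments: {"type":"object","properties":{"plan":{"type":"array","items":{"type":"array","items":{"type":"array","items":{"type":"number"}}}},"squeeze":{"type":"number"}},"required":["plan"]}

```bash
mkdir -p pics; cat > h.py <<'E'
import numpy as np, cv2
from station import bot
def cap(n,f=None):
    c=bot.capture(n)
    if f: cv2.imwrite('pics/'+f,c['pixels'][:,:,::-1])
    return c
def ray(c,uv):
    p=cv2.undistortPoints(np.array(uv,float).reshape(-1,1,2),c['intrinsics'],np.array(c['D'],float)).reshape(-1,2)
    d=np.c_[p[:,0],-p[:,1],-np.ones(len(p))]
    return np.array(c['position'],float),d@np.array(c['rotation']).T
def onz(c,uv,z):
    o,d=ray(c,uv); return o+d*((z-o[2])/d[:,2])[:,None]
def bydepth(c,uv):
    o,d=ray(c,uv); u=np.array(uv,int).reshape(-1,2); return o+d*c['depth'][u[:,1],u[:,0]][:,None]
E
python3 - <<'E'
from h import *
for n in('scene','top'):
    c=cap(n,n+'1.png'); print(n,c['position'],c['intrinsics'][0,0],c['D'])
print(bot.observe())
E
```

```text
scene [-203.30339951 -867.71268526  700.40049725] 515.4628476417763 [-0.00916896  0.          0.          0.          0.        ]
top [ 405.52407341 -330.96000943  902.93069379] 464.3618136498403 [0.02198447 0.         0.         0.         0.        ]
{'t': 0.1, 'joints': array([-1.37651303e+00,  5.28381388e-01,  1.43380878e+00, -4.09904972e-08,
        1.18139984e+00, -1.78498542e-01]), 'qvel': array([ 7.05365020e-05,  7.57652478e-04, -2.62208194e-03, -4.94202535e-04,
       -2.06567184e-04,  1.90322331e-04]), 'joint_efforts': array([-4.30803766e-04, -4.43304849e+01, -1.78586447e+01, -2.39174879e-04,
        3.92895468e-03, -1.14466721e-05]), 'position': array([ 227.52822068, -581.40281209,  230.41543681]), 'eef_rot': array([-3.08521582e+00, -5.81809551e-01,  2.48054160e-05]), 'contact_force': array([-0.35022076, -0.18878589,  0.50948246]), 'wrist_torque': array([-0.00466924, -0.01932404, -0.01923351]), 'width': 84.97642435724886}
```

View pics/top1.png

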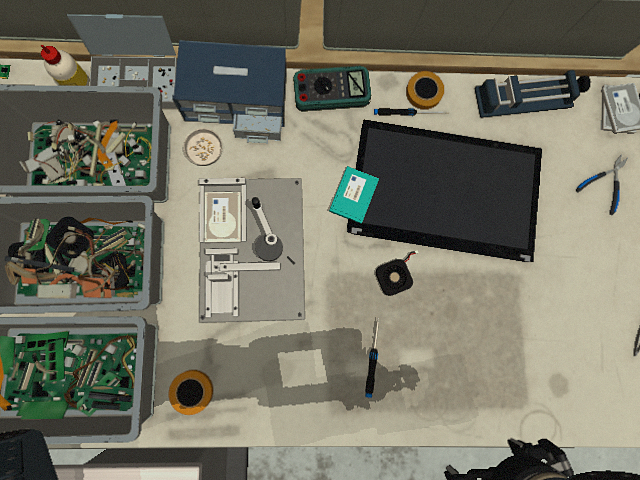

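View pics/scene1.png

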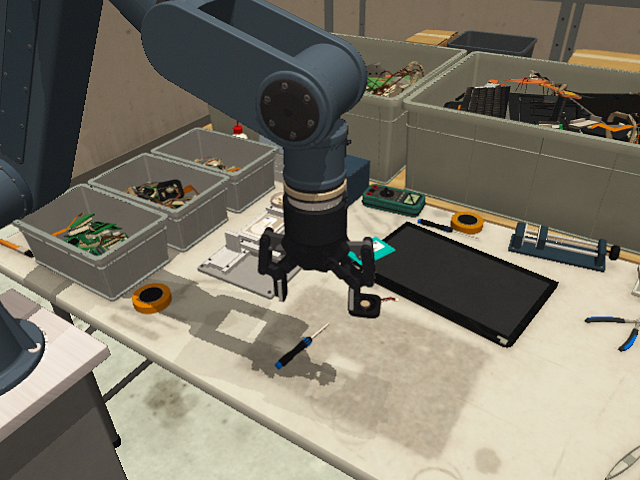

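The top view shows the fixture at px (199–303, 179–321), with forward pointing up in the image. The real drive is white-labelled, in the nest at (222,215). The turquoise look-alike at (353,195) is not meant. The lever pin is near (256,202), the hub near (270,240) and the tab near (218,265). The index line is at (291,260).

```bash
python3 - <<'E'
from h import *
c=cap('top'); im=c['pixels'][:,:,::-1]
print(np.round(c['rotation'],3))
cr=cv2.resize(im[170:330,185:320],None,fx=3.7,fy=3.7,interpolation=cv2.INTER_CUBIC); cv2.imwrite('pics/crop.png',cr)
print('corners',onz(c,[(199,179),(302,179),(303,321),(199,321)],10).round(1))
P=bydepth(c,[(256,202),(270,240),(265,222),(213,265),(222,215),(291,250),(260,267),(250,300)]);print(P.round(1))
# all points in the area by depth
v,u=np.mgrid[170:330,190:310]; uv=np.c_[u.ravel(),v.ravel()]
Q=bydepth(c,uv); 
for lo,hi in((78,95),(60,76)):
    m=(Q[:,2]>lo)&(Q[:,2]<hi); print(lo,m.sum(),Q[m].mean(0).round(1),Q[m].min(0).round(1),Q[m].max(0).round(1), uv[m].mean(0))
E
```

```text
[ 0.1   -0.164 -1.555]Traceback (most recent call last):
  File "<stdin>", line 5, in <module>
  File "h.py", line 12, in onz
    o,d=ray(c,uv); return o+d*((z-o[2])/d[:,2])[:,None]
                                        ~^^^^^
IndexError: too many indices for array: array is 1-dimensional, but 2 were indexed
```

View pics/crop.png

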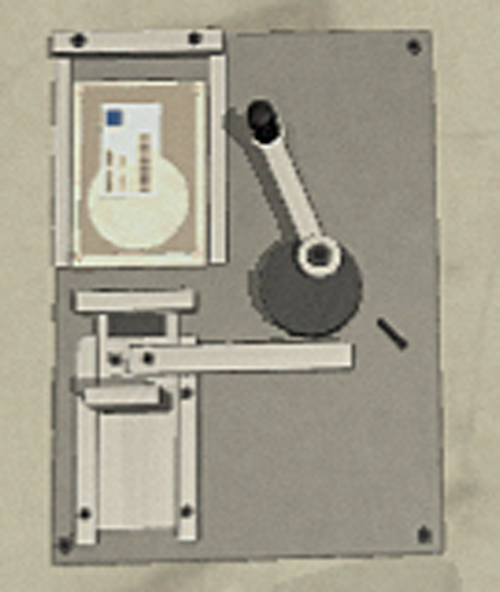

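The crop confirms the target parts: pin top at about (256,200), hub at (271,239), follower arm at v≈266, tab at (218,277), and index line at (291,260). The camera's rotation field is a rotation vector, so I'll correct the helper.

```bash
sed -i "s/np.array(c\['rotation'\]).T/cv2.Rodrigues(np.array(c['rotation'],float))[0].T/" h.py; cat > m.py <<'E'
from h import *
c=cap('top')
k=lambda x,y:(185+x/3.7,170+y/3.7)
C=onz(c,[k(55,32),k(430,30),k(441,550),k(54,565)],10);print('corners',C.round(1))
src=np.array([[140,90],[140,-110],[-140,-110],[-140,90]],float)
a=src-src.mean(0);b=C[:,:2]-C[:,:2].mean(0)
th=np.arctan2((a[:,0]*b[:,1]-a[:,1]*b[:,0]).sum(),(a*b).sum())
R=np.array([[np.cos(th),-np.sin(th)],[np.sin(th),np.cos(th)]]);o=C[:,:2].mean(0)-R@src.mean(0)
print('yaw',th,'o',o,'res',(src@R.T+o-C[:,:2]).round(1).tolist())
w=lambda p:(R@np.array(p,float)+o).round(1)
piv=w([10,-50]);pin=onz(c,[k(262,112)],86)[0];hub=onz(c,[k(319,255)],50)[0]
print('piv',piv,'hub px',hub.round(1),'pin',pin.round(1))
d=R.T@(pin[:2]-piv);print('pin r',np.hypot(*d),'q',(np.arctan2(d[1],d[0])+2.36))
a0=-2.36;print('pin low',w([10+70*np.cos(a0),-50+70*np.sin(a0)]))
v,u=np.mgrid[170:330,190:310]; uv=np.c_[u.ravel(),v.ravel()]
Q=bydepth(c,uv);F=np.c_[(Q[:,:2]-o)@R,Q[:,2]]
for lo,hi in((78,95),(60,76),(43,54)):
    m=(F[:,2]>lo)&(F[:,2]<hi);print(lo,m.sum(),F[m].mean(0).round(1),F[m].min(0).round(1),F[m].max(0).round(1))
E
python3 m.py
```

```text
corners [[ 682.  -136.2   10. ]
 [ 687.5 -336.    10. ]
 [ 410.8 -345.3   10. ]
 [ 401.9 -149.5   10. ]]
yaw 0.039237412468161946 o [ 545.14015943 -231.75778404] res [[-0.5, -0.2], [1.9, -0.2], [-1.2, -1.9], [-0.2, 2.2]]
piv [ 557.1 -281.3] hub px [ 556.3 -281.6   50. ] pin [ 620.2 -254.3   86. ]
pin r 68.65615558900078 q 2.724621706943156
pin low [ 509.4 -332.5]
78 48 [ 74.1 -24.4  84.6] [ 68.1 -30.9  79.5] [ 81.2 -18.4  88.2]
60 139 [-47.   37.4  69.3] [-64.7 -30.2  60.5] [72.1 62.4 75.4]
43 311 [ 27.  -34.9  47.3] [-64.8 -59.2  43.1] [79.9 61.3 53.7]
```

Geometry is consistent: the pin is at 2.72 rad and 69 mm from the pivot, and the depth-derived heights match. I'll move above the start position behind the pin, with the fingers shut and aligned with the fixture.

Call:
send_rows --plan '[[[0.027, 0.025, 0, -0.024, 0], [0.027, 0.025, 0, -0.024, 0], [0.027, 0.025, 0, -0.024, 0], [0.027, 0.025, 0, -0.024, 0], [0.027, 0.025, 0, -0.024, 0], [0.027, 0.025, 0, -0.024, 0], [0.027, 0.025, 0, -0.024, 0], [0.027, 0.025, 0, -0.024, 0], [0.027, 0.025, 0, -0.024, 0], [0.027, 0.025, 0, -0.024, 0], [0.027, 0.025, 0, -0.024, 0], [0.027, 0.025, 0, -0.024, 0], [0.027, 0.025, 0, -0.024, 0], [0.027, 0.025, 0, -0.024, 0], [0, 0, -0.04, 0, 0], [0, 0, -0.04, 0, 0], [0, 0, 0, 0, 0]]]'

```text
t: 1.9
position: [601.7, -229.2, 145.3]
eef_rot: [-3.134, -0.059, 0.018]
contact_force: [-0.9, 0.2, -0.1]
width: -0.2
```

```bash
cp m.py m2.py; python3 - <<'E'
from h import *
c=cap('wrist','w1.png'); print(c['position'],c['rotation'])
print({k:np.round(v,3) for k,v in bot.observe().items() if k in('t','position','eef_rot')})
c=cap('top','t2.png')
E
```

```text
[ 679.96844679 -227.18601631  287.59163536] [-0.24587695  0.24831875 -1.51843608]
{'t': np.float64(1.95), 'position': array([ 603.636, -230.634,  148.46 ]), 'eef_rot': array([-3.137, -0.058,  0.01 ])}
```

View pics/w1.png

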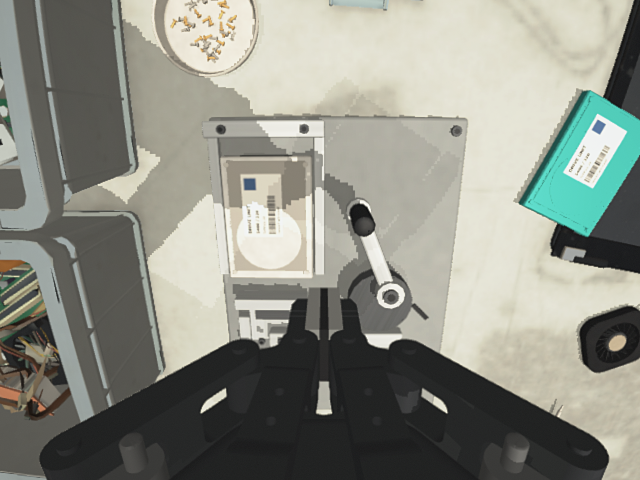

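The wrist view shows the pin top at (363,222), the hub at (390,294) and the fingertips at about (325,300). I'll triangulate these with the top view, then plan the arc.

```bash
python3 - <<'E'
from h import *
W=cap('wrist');T=cap('top')
for n,a,b in(('pin',(364,220),(255.8,200.3)),('hub',(390.5,294),(271.2,238.9))):
    o1,d1=ray(W,[a]);o2,d2=ray(T,[b]);A=np.c_[d1[0],-d2[0]];s=np.linalg.lstsq(A,o2-o1,rcond=None)[0]
    p,q=o1+s[0]*d1[0],o2+s[1]*d2[0];print(n,p.round(1),q.round(1),'depth',bydepth(W,[a]).round(1))
print(bot.observe()['position'])
th=.039;piv=np.array([556.8,-281.5])
for q in np.arange(2.72+.42,-.11,-.12):
    a=q-2.36+th; print(round(q,2),(piv+70*np.array([np.cos(a),np.sin(a)])).round(0))
E
```

```text
pin [ 625.8 -257.4   71.9] [ 623.9 -253.    71.8] depth [[ 627.7 -256.5   79.3]]
hub [ 559.5 -286.3   44.5] [ 557.3 -281.2   44.4] depth [[ 563.  -284.6   51.7]]
[ 606.93787544 -233.15163599  153.50097535]
3.14 [ 605. -230.]
3.02 [ 610. -236.]
2.9 [ 615. -243.]
2.78 [ 620. -250.]
2.66 [ 623. -258.]
2.54 [ 625. -266.]
2.42 [ 626. -275.]
2.3 [ 627. -283.]
2.18 [ 626. -291.]
2.06 [ 624. -300.]
1.94 [ 622. -308.]
1.82 [ 618. -315.]
1.7 [ 614. -322.]
1.58 [ 608. -329.]
1.46 [ 602. -335.]
1.34 [ 596. -340.]
1.22 [ 588. -344.]
1.1 [ 581. -347.]
0.98 [ 573. -350.]
0.86 [ 564. -351.]
0.74 [ 556. -351.]
0.62 [ 548. -351.]
0.5 [ 539. -349.]
0.38 [ 531. -347.]
0.26 [ 524. -343.]
0.14 [ 517. -339.]
0.02 [ 510. -334.]
-0.1 [ 504. -328.]
```

Call:
send_rows --plan '[[[-0.008, 0.006, -0.01, 0, 0], [0, 0, -0.03, 0, 0], [0, 0, -0.03, 0, 0], [0, 0, -0.024, 0, 0], [0, 0, 0, 0, 0], [0.007, -0.004, 0, 0, 0], [0.005, -0.006, 0, 0, 0], [0.005, -0.007, 0, 0, 0], [0.005, -0.007, 0, 0, 0], [0.003, -0.008, 0, 0, 0], [0.002, -0.008, 0, 0, 0], [0.001, -0.009, 0, 0, 0], [0.001, -0.008, 0, 0, 0], [-0.001, -0.008, 0, 0, 0], [-0.002, -0.009, 0, 0, 0], [0, 0, 0, 0, 0]]]'

```text
t: 3.7
position: [620.5, -298.0, 57.6]
eef_rot: [-3.134, -0.056, 0.011]
contact_force: [-4.5, 5.8, 0.3]
width: 0.0
```

```bash
cat > q.py <<'E'
import sys
from h import *
s=bot.observe();print(round(s['t'],2),s['position'].round(1),s['contact_force'].round(1))
c=cap('top')
R=np.array([[np.cos(.039),-np.sin(.039)],[np.sin(.039),np.cos(.039)]]);o=np.array([545.1,-231.8])
v,u=np.mgrid[165:335,185:325];uv=np.c_[u.ravel(),v.ravel()];Q=bydepth(c,uv);F=np.c_[(Q[:,:2]-o)@R,Q[:,2]]
d=F[:,:2]-[10,-50];r=np.hypot(*d.T)
for lo,hi,a,b in((43,49,18,60),(79,90,60,80)): # lever bar, pin top
    m=(F[:,2]>lo)&(F[:,2]<hi)&(r>a)&(r<b)&(F[:,1]<-5)&((F[:,1]<-20)|(F[:,0]>10))
    if m.any(): e=np.arctan2(d[m].mean(0)[1],d[m].mean(0)[0]);print(m.sum(),'q',round((e+2.36)%6.283,2))
m=(F[:,2]>64)&(F[:,2]<74)&(F[:,1]>25)&(F[:,1]<65)&(F[:,0]<0)
print('tab',m.sum(),np.percentile(F[m][:,:2],[3,50,97],axis=0).round(1).tolist())
if len(sys.argv)>1: cv2.imwrite('pics/'+sys.argv[1],cv2.resize(c['pixels'][165:335,185:325,::-1],None,fx=3.5,fy=3.5))
E
python3 q.py a1.png
```

```text
3.7 [ 620.5 -298.    57.6] [-4.5  5.8  0.3]
137 q 1.75
17 q 1.72
tab 124 [[-64.6, 28.0], [-60.0, 44.6], [-55.2, 61.8]]
```

View pics/a1.png

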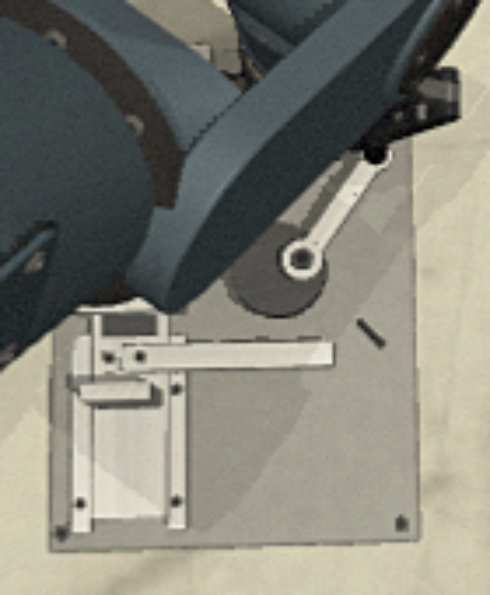

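The lever is turning: the pin at px (375,155) in the crop is at q≈1.74, and the finger trails it by 0.32 rad. I'll continue.

Call:
send_rows --plan '[[[-0.002, -0.008, 0, 0, 0], [-0.004, -0.007, 0, 0, 0], [-0.004, -0.007, 0, 0, 0], [-0.006, -0.007, 0, 0, 0], [-0.006, -0.006, 0, 0, 0], [-0.006, -0.005, 0, 0, 0], [-0.008, -0.004, 0, 0, 0], [-0.007, -0.003, 0, 0, 0], [-0.008, -0.003, 0, 0, 0], [-0.009, -0.001, 0, 0, 0], [-0.008, 0, 0, 0, 0], [-0.008, 0, 0, 0, 0], [0, 0, 0, 0, 0]]]'

```text
t: 5.05
position: [549.8, -350.6, 59.1]
eef_rot: [3.14, 0.059, 0.007]
contact_force: [1.6, 0.1, 0.1]
width: 0.2
```

```bash
python3 q.py a2.png
```

```text
5.05 [ 549.8 -350.6   59.1] [1.6 0.1 0.1]
52 q 0.33
1 q 0.29Traceback (most recent call last):
  File "q.py", line 12, in <module>
    print('tab',m.sum(),np.percentile(F[m][:,:2],[3,50,97],axis=0).round(1).tolist())
                        ~~~~~~~~~~~~~^^^^^^^^^^^^^^^^^^^^^^^^^^^^^
    return _quantile_unchecked(
        a, q, axis, out, overwrite_input, method, keepdims, weights)
    return _ureduce(a,
                    func=_quantile_ureduce_func,
    ...<5 lines>...
                    overwrite_input=overwrite_input,
                    method=method)
    r = func(a, **kwargs)
    result = _quantile(arr,
                       quantiles=q,
    ...<2 lines>...
                       out=out,
                       weights=wgt)
    slices_having_nans = np.isnan(arr[-1, ...])
                                  ~~~^^^^^^^^^
IndexError: index -1 is out of bounds for axis 0 with size 0
```

Call:
send_rows --plan '[[[-0.009, 0.002, 0, 0, 0], [-0.008, 0.002, 0, 0, 0], [-0.004, 0.002, 0, 0, 0], [0, 0, 0, 0, 0], [0.006, -0.006, 0, 0, 0], [0.006, -0.006, 0, 0, 0], [0, 0, 0.04, 0, 0], [0, 0, 0.05, 0, 0], [-0.03, 0.04, 0.01, 0, 0], [-0.03, 0.04, 0, 0, 0], [-0.025, 0.04, 0, 0, 0], [0, 0.04, 0, 0, 0], [0, 0, 0, 0, 0], [0, 0, 0, 0, 0], [0, 0, 0, 0, 0]]]'

```text
t: 6.6
position: [455.2, -199.2, 157.1]
eef_rot: [3.14, 0.058, 0.001]
contact_force: [-0.1, -0.0, 0.9]
width: -0.1
```

```bash
sed -i "s/^print('tab'/if m.any(): print('tab'/" q.py; python3 q.py a2.png
```

```text
6.6 [ 455.2 -199.2  157.1] [-0.1 -0.   0.9]
138 q 0.05
50 q 0.05
```

View pics/a2.png

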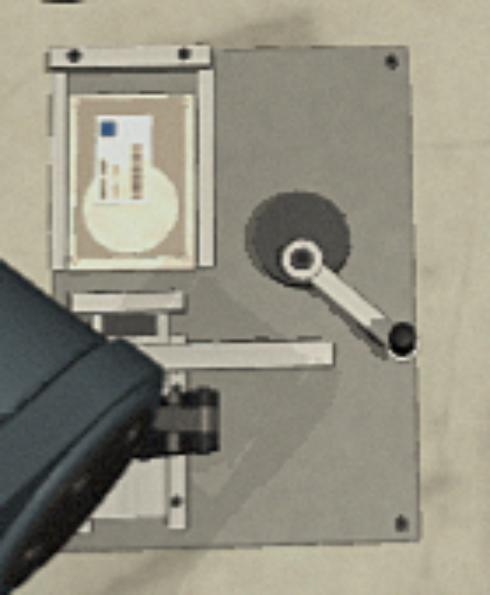

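The cam is at q≈0.05, the pin is over the index line, and the slide is still drawn back. Next I'll go down behind the tab (rear face at about fixture x −65, world x 478) and push slowly.

Call:
send_rows --plan '[[[-0.004, 0.007, -0.03, 0, 0], [0, 0, -0.03, 0, 0], [0, 0, -0.03, 0, 0], [0, 0, -0.017, 0, 0], [0, 0, 0, 0, 0], [0.005, 0, 0, 0, 0], [0.005, 0, 0, 0, 0], [0.005, 0, 0, 0, 0], [0.004, 0, 0, 0, 0], [0.004, 0, 0, 0, 0], [0.004, 0, 0, 0, 0], [0, 0, 0, 0, 0]]]'

```text
t: 7.85
position: [477.9, -190.8, 50.3]
eef_rot: [3.141, 0.058, 0.001]
contact_force: [1.1, 0.4, -0.3]
width: 0.2
```

```bash
python3 q.py
```

```text
7.85 [ 477.9 -190.8   50.3] [ 1.1  0.4 -0.3]
142 q 0.05
49 q 0.05
```

```bash
cat >> q.py <<'E'
m=(F[:,2]>31)&(F[:,2]<40)&(F[:,1]>-55)&(F[:,1]<5)&(F[:,0]<-15)&(F[:,0]>-70)
if m.any(): print('arm',m.sum(),F[m].mean(0).round(1),np.percentile(F[m][:,0],[3,97]).round(1))
m=(F[:,2]>16)&(F[:,2]<25)&(F[:,1]>20)&(F[:,1]<70)&(F[:,0]>20)&(F[:,0]<124)
if m.any(): print('drive',m.sum(),np.percentile(F[m][:,0],[1,99]).round(1))
E
python3 q.py a3.png
```

```text
7.9 [ 477.8 -190.8   50.2] [ 0.1 -0.8 -0.7]
138 q 0.05
50 q 0.05
arm 251 [-30.6 -25.   35.8] [-37.2 -23.6]
drive 1190 [ 20.9 109.7]
```

View pics/a3.png

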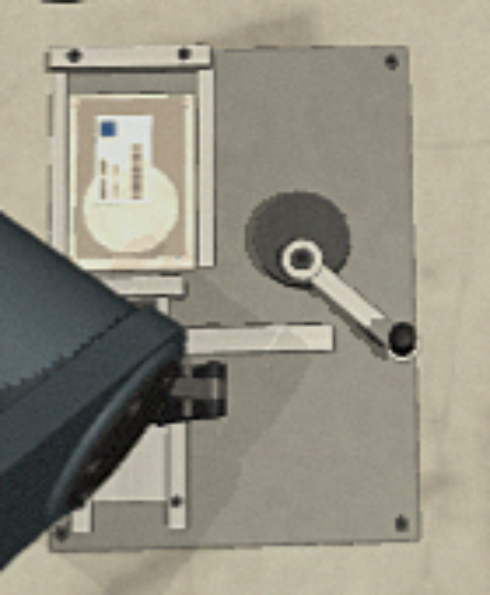

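The slide has moved about 8 mm (arm crop v 353→338) and the cam has not moved. There are about 20 mm left.

Call:
send_rows --plan '[[[0.004, 0, 0, 0, 0], [0.004, 0, 0, 0, 0], [0.004, 0.001, 0, 0, 0], [0.003, 0, 0, 0, 0], [0.002, 0, 0, 0, 0], [0, 0, 0, 0, 0], [0, 0, 0, 0, 0]]]'

```text
t: 8.65
position: [494.7, -189.8, 50.1]
eef_rot: [3.141, 0.058, 0.002]
contact_force: [-0.2, 0.9, 0.2]
width: -0.2
```

```bash
python3 q.py
```

```text
8.65 [ 494.7 -189.8   50.1] [-0.2  0.9  0.2]
140 q 0.05
50 q 0.05
arm 101 [-18.1 -26.4  35.6] [-20.5 -15.3]
drive 1241 [ 26.5 121.9]
```

Call:
send_rows --plan '[[[0.002, 0, 0, 0, 0], [0.002, 0, 0, 0, 0], [0, 0, 0, 0, 0]]]'

```text
t: 9.0
position: [497.2, -189.7, 50.1]
eef_rot: [-3.14, -0.059, 0.004]
contact_force: [-4.1, -2.1, 2.3]
width: -0.2
```

```bash
sed -i 's/(F\[:,1\]>-55)&(F\[:,1\]<5)&(F\[:,0\]<-15)/(F[:,1]>-20)\&(F[:,1]<5)\&(F[:,0]<5)/' q.py; python3 q.py
```

```text
9.0 [ 497.2 -189.7   50.1] [-4.1 -2.1  2.3]
144 q 0.05
50 q 0.05
arm 103 [-11.2  -7.6  35.6] [-17.7  -4.3]
drive 1211 [ 28.8 123.2]
```

Call:
send_rows --plan '[[[0.002, 0, 0, 0, 0], [0.002, 0, 0, 0, 0], [0, 0, 0, 0, 0], [0, 0, 0, 0, 0]]]'

```text
t: 9.45
position: [497.2, -189.6, 50.1]
eef_rot: [-3.139, -0.061, 0.016]
contact_force: [-13.6, -6.1, 7.7]
width: -0.1
```

```bash
python3 q.py
```

```text
9.45 [ 497.2 -189.6   50.1] [-13.6  -6.1   7.7]
137 q 0.05
50 q 0.05
arm 104 [-11.2  -7.6  35.7] [-17.8  -4.4]
drive 1166 [ 30.8 123.5]
```

The tool stopped at 497.2 while the force rose, so the drive is seated against the stop. I'll back off, lift clear and check.

Call:
send_rows --plan '[[[-0.005, 0, 0, 0, 0], [-0.01, 0, 0, 0, 0], [-0.015, 0, 0, 0, 0], [0, 0, 0.04, 0, 0], [0, 0, 0.05, 0, 0], [-0.01, -0.04, 0.05, 0, 0], [-0.01, -0.05, 0.02, 0, 0], [0, -0.05, 0, 0, 0], [0, -0.05, 0, 0, 0], [0, -0.05, 0, 0, 0], [0, -0.05, 0, 0, 0], [0, 0, 0, 0, 0], [0, 0, 0, 0, 0], [0, 0, 0, 0, 0]]]'

```text
t: 10.9
position: [455.3, -464.7, 196.4]
eef_rot: [-3.139, -0.059, 0.001]
contact_force: [-0.0, 0.2, 0.4]
width: 0.0
```

```bash
python3 q.py a4.png
```

```text
10.9 [ 455.3 -464.7  196.4] [-0.   0.2  0.4]
134 q 0.04
50 q 0.05
tab 112 [[-36.1, 27.2], [-32.1, 42.9], [-26.9, 61.8]]
arm 103 [-11.2  -7.5  35.8] [-17.8  -4.4]
drive 1283 [ 28.4 123.2]
```

View pics/a4.png

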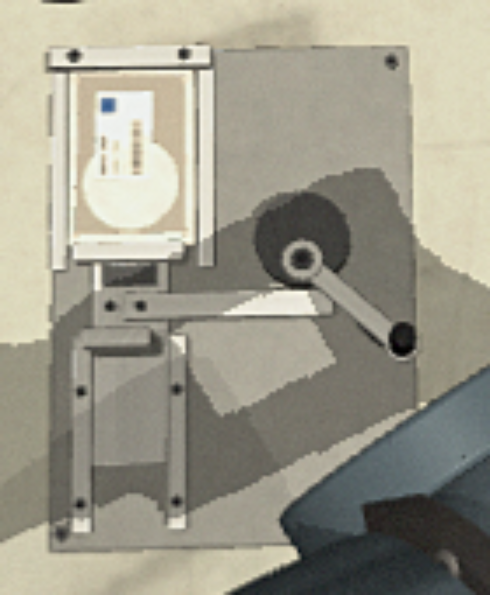

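The drive's front edge lies against the end stop (crop v≈70), with the jaw against its rear edge. The tab has travelled from −60 to −32, which is 28 mm. The cam is at 0.05 and the arm is clear of everything.

```bash
python3 -c "
from station import bot
print(bot.sign_off())"
```

```text
the job is handed in; nothing more can be done
None
```

The job is done and handed in at about 11 s of the 59 s allowed; the sign-off gave no verdict.

- **Cam:** I turned the lever clockwise by its pin with the shut fingertips, from about 2.72 rad to about 0.05 rad. That was done before I touched the slide.
- **Slide and drive:** I then pushed the slide forward by its tab until it stalled at about 15 N against the end stop, and backed the arm clear.

**Last checks, from the top camera:**
- The cam is at about 0.05 rad.
- The tab has travelled about 28 mm.
- The drive's front edge lies against the end stop, to within about 2 mm.
- The force on the tool is about zero.
- I did not measure the screwdriver, fan or dish again at the end. No move came down near them.

**One disagreement:** the early check using the wrist camera put the hub and pin 3–6 mm off sideways and 6–14 mm too low. The arm was probably still settling between the pictures. I relied on the top camera instead, whose depth readings agreed with the stated heights.

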